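Seat a heat sink on its parallels in the vise

TASK

The heat sink in the vise is sitting proud and crooked above its two parallels. First slide the parallels along the vise until each sticks out equally at both ends, then gently tap the heat sink down by its two flat shoulders, not on the fins, side after side, until it is fully down and level and sits firmly on both parallels, so that they no longer slide. Leave the other things on the bench where they are.

Things in the scene. Friction and masses are not known exactly. Their poses are not given: they have to be found in the camera images.
- vise: grey machine vise fixed to the bench, tightened. Origin: centre of its base's underside. x runs across the jaws (+x to the screw and tommy bar, which reach x 136 mm, up to 58 mm high), y along the jaws, z up. Base 160 x 170 mm, its top (the bed) at z 35 mm. Jaws y -50 to 50 mm, inner faces at x -43 and +43 mm, 30 mm thick, tops at z 75 mm.
- heat_sink: aluminium block 86 (x) x 80 (y) x 28 (z) mm held by friction between the jaws, fins along the middle of its top. Origin: centre of its underside; axes as the vise's when level. Starts 5 to 9 mm above the parallels and tipped up to 0.08 rad about y. Seated, its origin is 55 mm (shoulders 83 mm) above the vise's origin. It stays where it is left. A load over 50 N damages it.
- shoulder_near (a point): centre of the flat shoulder on the -x side of the heat sink's top (heat-sink frame x -22, y 0, z 28 mm); the shoulder spans x -43 to -6 mm and is 80 mm long. About 3 to 5 N pressed here starts it sliding down or turning about y. Once it has stopped, a slow firm press of 15 to 25 N pins the parallels; it stops hard: force then rises 30 N or more per mm
- shoulder_far (a point): the same on the +x side (heat-sink frame x 22, y 0, z 28 mm). Pressing one shoulder can lift the other side a little, so go from one to the other until neither yields
- parallel_a: loose steel bar 14 (x) x 150 (y) x 20 (z) mm, 0.2 to 0.3 kg, standing on the vise bed along the vise's y, at vise-frame x -36 or +36 mm (which bar is at which jaw varies). Origin: centre of its underside. Centred (vise-frame y 0), each end sticks out 25 mm beyond the jaws; it starts up to 24 mm off, and slides under a light push on its end until the heat sink pins it.
- parallel_b: loose steel bar 14 (x) x 150 (y) x 20 (z) mm, 0.2 to 0.3 kg, standing on the vise bed along the vise's y, at vise-frame x -36 or +36 mm (which bar is at which jaw varies). Origin: centre of its underside. Centred (vise-frame y 0), each end sticks out 25 mm beyond the jaws; it starts up to 24 mm off, and slides under a light push on its end until the heat sink pins it.
- setting_block: short steel setting block 25 x 50 x 25 mm beside the vise, not part of the job; leave it alone
- brush: bench brush lying beside the vise; leave it alone
- screwdriver_1: screwdriver with a yellow handle; leave it alone
- screwdriver_2: screwdriver with a black handle; leave it alone
- screw_tray: red compartment tray 110 x 110 x 22 mm; leave it alone
- shield_cover: perforated sheet-metal cover 130 x 170 mm lying on the table; leave it alone
- speaker: black loudspeaker module 150 x 110 mm lying on the opened television; leave it alone
- fins: the bank of thin fins on top of the heat sink, 12 (x) x 80 (y) x 12 (z) mm, origin at the centre of its underside; part of the heat sink. They bend under more than 4 N
Mind the look-alikes: they are no part of the job. What is shaped like the parallel_a but blue or red is not meant.

How it is judged:
On the way, in this order (a step that is already met when the one before it is completed fails the run):
1. both parallels are centred along the vise, their ends sticking out equally (within 6 mm) (y of parallel_a in the frame of vise between -0.006 and 0.006 m and y of parallel_b in the frame of vise between -0.006 and 0.006 m), for 0.2 s.
2. the heat sink is pressed home: it bears on both parallels at once (more than 1 N on each) (contact force between heat_sink and parallel_a above 1 N and contact force between heat_sink and parallel_b above 1 N), for 0.15 s.
At the end, for the whole second after the job is handed in: The heat sink is down on its parallels (origin less than 56 mm above the vise's origin) and level within 0.02 rad; both parallels are centred along the vise within 6 mm (all of step 1 and z of heat_sink in the frame of vise below 0.056 m and angle between the z axis of heat_sink and the z axis of vise, either way round below 0.02 rad); the robot touches nothing.
It fails at once if the heat sink is pressed with more than 50 N (contact force between any of the fingers, the arm and heat_sink above 50 N).
It fails at once if the fins are pressed with more than 4 N (contact force between any of the fingers, the arm and fins above 4 N).
It fails at once if one of the other things on the bench is moved more than 20 mm (distance of any of setting_block, brush, screwdriver_1, screwdriver_2, screw_tray, shield_cover, speaker from where it was at the start of the episode above 0.02 m).
It also fails if it takes over 72 s, if anything falls off the work surface, if the arm or the gripper's body presses on something with over 40 N, if the wrist force passes 120 N, or if a joint passes its speed limit or range.

ROBOT

A 7-joint arm with a two-finger parallel gripper is mounted at the origin on the work surface. World frame = base frame: x ahead of the robot, y to its left, z up, the work surface at z = 0. Lengths are in m, angles in rad, forces in N, time in s.
With the tool pointing down it reaches from about 0.4 to 0.875 m from the base axis. Payload 19.3 kg.
Tool frame: the origin (TCP) lies midway between the tips of the shut fingers; the grasp point (between the pads) lies 19 mm behind it; z points along the fingers, y is the line along which they close (so a half turn about z gives the same grasp; the last joint's range is limited). The gripper opens to 85 mm and grips with 20 to 120 N. Pads are 22 mm wide; open, the fingers measure 114 mm over their backs; the gripper's body (76 mm by 85 mm) begins 54 mm behind the grasp point. The pads swing forward as they close: fully open they stand 13 mm farther back than shut.
Start: joints at [-1.407, 0.521, -0.036, 1.599, 0.021, 1.021, -0.113], TCP at [0.145, 0.608, 0.231] pointing down, gripper open.
Joint ranges: [-2.91, 2.91], [-0.3, 2.13], [-1.5, 1.42], [0.17, 2.43], [-1.26, 4.41], [0.16, 1.93], [-2.52, 2.52]. Speed limits (rad/s): [1.89, 1.89, 2.39, 2.39, 3.01, 3.01, 3.01].

INTERFACE

Orientations are given as [roll, pitch, yaw] about the fixed x, y, z axes, in that order (R = Rz(yaw) Ry(pitch) Rx(roll)).
In Python, from workcell import * gives the robot as it stands. The module is installed in compiled form; this text tells all that it offers.
- The arm moves only by the tool play_rows, never from a script. Its argument "deltas" is a list of rows, each a list of 7 numbers: the shift along the tool's x, y, z in units of 500 mm (1.0 is 500 mm), then the turn, a rotation vector about the tool's x, y, z in units of 120 degrees (1.0 is 120 degrees), then the closure, from 0 (fully open) to 1 (shut). A call has 1 to 10 rows; each row is the pose to reach, as a shift and turn from the pose commanded when the call began, along the tool's axes at that moment; what a row does not reach only later rows make up. A row lasts 1/10 s, in which the tool goes at most 50 mm and 8.59 degrees, less where a joint would pass 70% of its speed; a pose out of reach is approached as far as the arm can. A call with a number of a shift or a turn outside -1 to 1 is refused whole. A call with a gripper value outside its range is refused whole. The fingers move at their own pace and stop on an object; "newtons" is the grip in N (left out, the last holds). Time passes only in rows, so rows that repeat a pose let the fingers close. It gives the time, the measured TCP pose, the force, the opening and the grip force at its end, in the units of the state.
- observe(): the state, without advancing time (a new reading comes with each control period).
- grab_frame(name): name is "side" or "top"; returns the picture (420x560x3 uint8, red, green, blue); there is no depth.
- get_calibration(name): a dict with "fovy" (degrees; the focal length in pixels is half the picture's height over the tangent of half this angle, whatever the lens; pixels are square), "cx", "cy" (the principal point, pixels), "xyz" and "rotation" of the camera in the world. Camera axes: x right, y down, z forward; pixel columns grow to the right and rows downward; lengths in m; the calibration is good to about 2 mm. A picture is of the moment at which its call begins. get_calibration takes no time and is no camera call.
- job_done(): hands the job in; it is judged then, once.
The state is a dict: "clock": time; "qpos": joint angles; "qd": joint speeds; "joint_efforts": joint torques, N m; "position": TCP position; "tool_rot": TCP orientation; "force": force on the tool from outside, world axes, zero at the start; "moment": the same for the moment, N m; "grip_width": finger opening in m; "finger_force": force on a finger pad.
Only numpy, scipy, OpenCV 4.12 (cv2) and the standard library are available. Lean on these libraries where they do the work, as an engineer would, in place of code of your own. Each camera call takes 0.05 s, during which the arm holds its last target. There are 200 camera calls.

## Working session

There is one attempt and no reset: what is moved stays moved. The work goes in short steps, Python scripts to look and compute and a tool call to move; the robot and the scene stay as the last step left them, time stands still between calls to the robot, and variables do not carry over. Pictures are saved under pics/ and viewed, at most 10 in all, crops included, and the job is handed in when it is done.

Besides the shell and the picture viewer there is one more tool, called by a JSON object that holds its "name" and its "arguments". play_rows: Moves the arm, as the interface text tells. Its arguments: {"type":"object","properties":{"deltas":{"type":"array"},"newtons":{"type":"number"}},"required":["deltas"]}

```bash
mkdir -p pics
python3 - <<'E'
from workcell import *
import cv2
print(observe())
for n in("side","top"):
    print(n,get_calibration(n)); cv2.imwrite(f"pics/{n}0.png",grab_frame(n)[:,:,::-1])
E
```

```text
{'clock': 0.0, 'qpos': array([-1.40717654,  0.52204331, -0.0363193 ,  1.60000907,  0.0212054 ,
        1.02110719, -0.1127637 ]), 'qd': array([ 7.42215127e-04, -1.66312373e-03,  1.66285372e-03,  1.76088489e-03,
        1.69194336e-03,  8.79642102e-05,  5.83483239e-04]), 'joint_efforts': array([-1.46565359e-03, -9.27100182e+01,  1.97923489e+00, -3.69919395e+01,
        1.77752436e-02,  8.40157358e-03, -2.11135250e-05]), 'position': array([0.14477215, 0.60764602, 0.2307072 ]), 'tool_rot': array([-3.14041461e+00,  9.35416645e-05,  2.90779508e+00]), 'force': array([0.19159701, 0.0750811 , 0.20667712]), 'moment': array([-0.00131979,  0.00242923, -0.04342869]), 'finger_force': 0.0, 'grip_width': 0.08560088491892648}
side {'fovy': 46.67738046838097, 'cx': 286.39545456582965, 'cy': 205.83673446166603, 'xyz': array([ 0.32196879, -0.91279647,  1.20228752]), 'rotation': array([-2.46032853e+00, -2.41391063e-03, -3.09934310e-01])}
top {'fovy': 50.05250047089237, 'cx': 278.2411193637771, 'cy': 206.22444102389738, 'xyz': array([ 0.42015627, -0.03584195,  1.22890197]), 'rotation': array([-2.9765578 , -0.00903492, -1.55934951])}
```

View pics/side0.png

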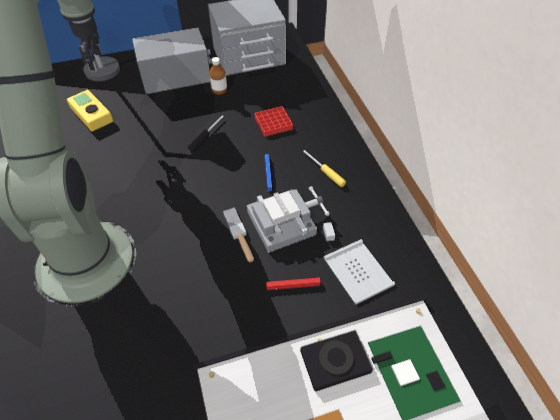

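View pics/top0.png

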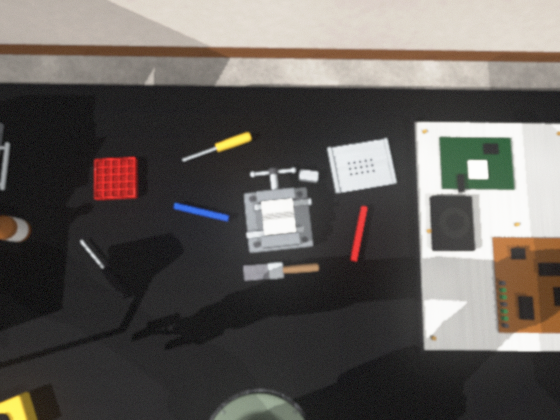

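The top view shows the vise around (278,220) with its screw at (273,180). The blue bar at (201,211) and red bar at (359,233) are look-alikes. The brush is at (280,270) and the setting block at (309,175). I'll enlarge the vise in both views.

```bash
cat > h.py <<'E'
import numpy as np,cv2
from scipy.spatial.transform import Rotation as R
from workcell import *
def cam(n):
    c=get_calibration(n); f=210/np.tan(np.radians(c['fovy']/2))
    return c,f,R.from_euler('xyz',c['rotation']).as_matrix()
def ray(n,u,v,z):
    c,f,M=cam(n); d=M@np.array([(u-c['cx'])/f,(v-c['cy'])/f,1.]); o=np.array(c['xyz'])
    return o+d*(z-o[2])/d[2]
def proj(n,p):
    c,f,M=cam(n); q=M.T@(np.asarray(p)-c['xyz']); return np.array([c['cx']+f*q[0]/q[2],c['cy']+f*q[1]/q[2]])
E
python3 - <<'E'
from h import *
a=cv2.imread('pics/top0.png')[160:265,230:330]; b=cv2.imread('pics/side0.png')[180:255,235:345]
a=cv2.resize(a,None,fx=5.6,fy=5.6,interpolation=cv2.INTER_CUBIC); b=cv2.resize(b,None,fx=7.2,fy=7.2,interpolation=cv2.INTER_CUBIC)
cv2.imwrite('pics/ct.png',a);cv2.imwrite('pics/cs.png',b)
print(ray('top',278,220,.08),ray('side',282,220,.06))
E
```

```text
[ 0.57563456 -0.04382206  0.08      ] [ 0.57827859 -0.07896853  0.06      ]
```

View pics/ct.png

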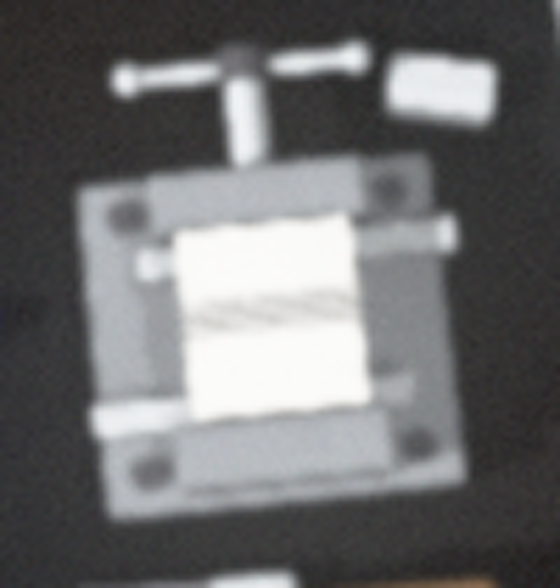

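View pics/cs.png

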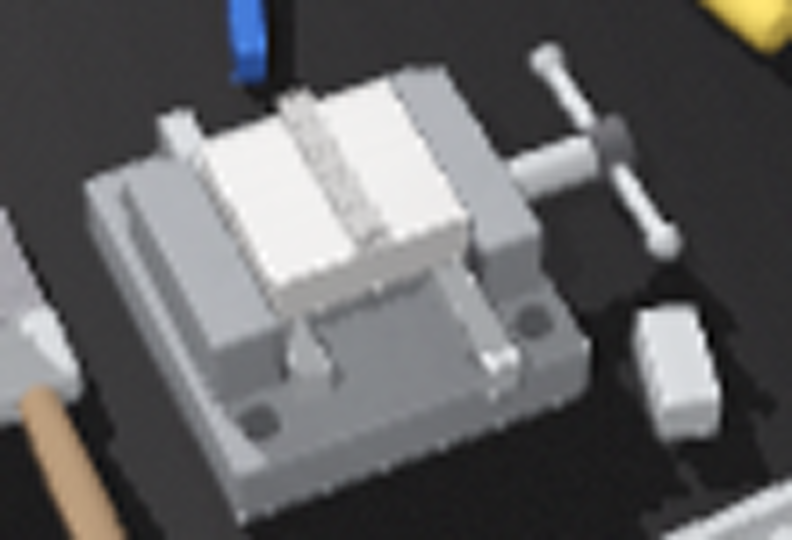

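The top crop shows the vise base corners at crop pixels (78,190), (425,153), (467,482) and (110,520). The far bar's ends are at (138,265) and (458,233), the near bar's at (93,420) and (412,385). The side crop confirms both are steel bars on the bed.

Run:
```python
from h import *
g=lambda u,v,z: ray('top',230+(u+.5)/5.6-.5,160+(v+.5)/5.6-.5,z)
s=lambda u,v,z: ray('side',235+(u+.5)/7.2-.5,180+(v+.5)/7.2-.5,z)
C=np.array([g(*c,.035) for c in((78,190),(425,153),(467,482),(110,520))])
o=C.mean(0); X=C[0]+C[1]-C[2]-C[3]; Y=C[0]-C[1]+C[3]-C[2]
print(C,o,np.arctan2(X[1],X[0]),np.arctan2(-Y[0],Y[1]),np.linalg.norm(X)/2,np.linalg.norm(Y)/2)
th=(np.arctan2(X[1],X[0])+np.arctan2(-Y[0],Y[1]))/2
M=np.array([[np.cos(th),np.sin(th)],[-np.sin(th),np.cos(th)]])
print('th',th)
for nm,u,v in(('farL',138,265),('farR',458,233),('nearL',93,420),('nearR',412,385)):
    print(nm,M@(g(u,v,.055)-o)[:2])
for nm,u,v,z in(('c1',240,520,.035),('c2',590,345,.035),('c0',85,185,.035),('farRtop',500,355,.055),('nearRtop',318,372,.055),('nearL',178,112,.055)):
    p=s(u,v,z); print('side',nm,p,M@(p-o)[:2])
# heat sink top corners & setting block
for q in((175,232),(350,215),(370,402),(193,418)): print('hs',M@(g(*q,.09)-o)[:2])
for q in((388,55),(497,65),(490,125),(385,110)): print('sb',M@(g(*q,.025)-o)[:2])
for q in((112,80),(370,58)): print('tommy',M@(g(*q,.05)-o)[:2])
```

```text
[[ 0.65270399  0.04985473  0.035     ]
 [ 0.67316881 -0.11761389  0.035     ]
 [ 0.5142128  -0.13776694  0.035     ]
 [ 0.49423437  0.03092911  0.035     ]] [ 0.58357999 -0.04364925  0.035     ] 0.12249489634221719 0.1197324037023479 0.1599110450482867 0.1692943719479076
th 0.12111365002228255
farL [0.03692655 0.05886246]
farR [ 0.03585364 -0.09330701]
nearL [-0.03383692  0.08715111]
nearR [-0.03367391 -0.06305559]
side c1 [ 0.51101617 -0.15785749  0.035     ] [-0.08583065 -0.10460463]
side c2 [ 0.67350785 -0.11868855  0.035     ] [ 0.08020303 -0.08535451]
side c0 [0.49615746 0.02729113 0.035     ] [-0.07821127  0.08098291]
side farRtop [ 0.63093818 -0.12595572  0.055     ] [ 0.03706719 -0.08742527]
side nearRtop [ 0.55802082 -0.11168972  0.055     ] [-0.03359244 -0.06445405]
side nearL [0.54150717 0.03816244 0.055     ] [-0.03188032  0.08629553]
hs [0.04446133 0.03950031]
hs [ 0.04368348 -0.04130989]
hs [-0.04312087 -0.04045642]
hs [-0.0416503   0.04022355]
sb [ 0.13280333 -0.07296264]
sb [ 0.12204517 -0.12564239]
sb [ 0.0924855  -0.11849385]
sb [ 0.10547108 -0.06826469]
tommy [0.12865342 0.06233121]
tommy [ 0.12615171 -0.06208883]
```

{"name": "play_rows", "arguments": {"deltas": [[-0.065,-0.063,0,0,0,-0.05,1],[-0.13,-0.126,0,0,0,-0.1,1],[-0.195,-0.19,0,0,0,-0.15,1],[-0.26,-0.253,0,0,0,-0.169,1],[-0.325,-0.316,0,0,0,-0.169,1],[-0.39,-0.38,0,0,0,-0.169,1],[-0.455,-0.443,0,0,0,-0.169,1],[-0.52,-0.506,0,0,0,-0.169,1],[-0.585,-0.57,0,0,0,-0.169,1],[-0.65,-0.632,0,0,0,-0.169,1]], "newtons": 60}}

```text
clock: 1.1
position: [0.3883, 0.2235, 0.2313]
tool_rot: [3.142, 0.0, -3.021]
force: [0.5, 0.7, 0.5]
grip_width: 0.0004
finger_force: 0.0
```

```bash
cat >> h.py <<'E'
O=np.array([.5836,-.0436]); TH=.121
V=np.array([[np.cos(TH),np.sin(TH)],[-np.sin(TH),np.cos(TH)]])
def plan(vx,vy,z):
    "delta in row units (tool axes) to vise-frame xy and height z, and turn to align tool x with -vise x"
    s=observe(); M=R.from_euler('xyz',s['tool_rot']); p=s['position']
    t=np.r_[O+V.T@[vx,vy],z]; T=R.from_euler('xyz',[np.pi,0,TH+np.pi])
    print('now vise',np.round(V@(p[:2]-O),4),round(p[2],4),'clk',s['clock'],'F',np.round(s['force'],1),'w',s['grip_width'],
     '\ndelta',np.round(M.inv().apply(t-p)/.5,4),'turn',np.round((M.inv()*T).as_rotvec()/2.0944,4))
E
python3 -c "
from h import *
plan(.036,-.122,.2)"
```

```text
now vise [-0.1616  0.2887] 0.2313 clk 1.1 F [0.5 0.7 0.5] w 0.0003963553111457398 
delta [-0.396  -0.821   0.0627] turn [ 0.      0.     -0.0004]
```

{"name": "play_rows", "arguments": {"deltas": [[-0.04,-0.082,0,0,0,0,1],[-0.08,-0.164,0,0,0,0,1],[-0.12,-0.246,0,0,0,0,1],[-0.16,-0.328,0,0,0,0,1],[-0.2,-0.41,0,0,0,0,1],[-0.24,-0.492,0,0,0,0,1],[-0.28,-0.575,0,0,0,0,1],[-0.32,-0.657,0,0,0,0,1],[-0.36,-0.74,0,0,0,0,1],[-0.396,-0.821,0.06,0,0,0,1]]}}

```text
clock: 2.1
position: [0.6345, -0.1585, 0.2056]
tool_rot: [-3.14, 0.005, -3.022]
force: [0.8, 0.4, -0.7]
grip_width: -0.0
finger_force: 0.0
```

{"name": "play_rows", "arguments": {"deltas": [[0,0,0.08,0,0,0,1],[0,0,0.16,0,0,0,1],[0,0,0.22,0,0,0,1],[0,0,0.22,0,0,0,1],[0,0,0.22,0,0,0,1]]}}

```text
clock: 2.6
position: [0.6321, -0.1561, 0.0938]
tool_rot: [-3.142, -0.0, -3.022]
force: [-0.2, 0.2, 0.9]
grip_width: 0.0
finger_force: 0.0
```

Run:
```python
from h import *
plan(.036,-.104,.044)
a=grab_frame('top')[:,:,::-1][150:270,220:340];b=grab_frame('side')[:,:,::-1][170:260,230:350]
cv2.imwrite('pics/c2.png',np.hstack([cv2.resize(a,(400,400),interpolation=2),cv2.resize(b,(400,400),interpolation=2)]))
```

```text
now vise [ 0.0346 -0.1176] 0.0938 clk 2.6 F [-0.2  0.2  0.9] w 7.4371226312265135e-06 
delta [-0.0029  0.0272  0.0996] turn [-0.     -0.0002 -0.0004]
```

View pics/c2.png

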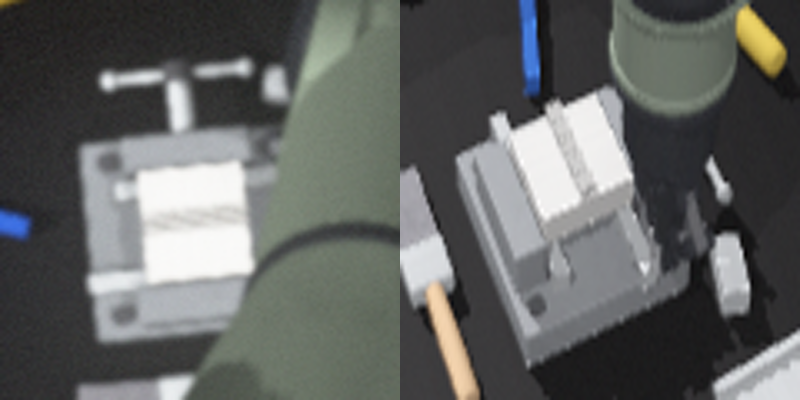

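The side view shows the gripper just outside the far bar's end, with the bar's end at about (645,262) in the combined crop and both screens clear of the setting block. I'll lower the gripper and push gradually.

{"name": "play_rows", "arguments": {"deltas": [[-0.003,-0.008,0.03,0,0,0,1],[-0.003,-0.008,0.06,0,0,0,1],[-0.003,-0.008,0.097,0,0,0,1],[-0.003,-0.008,0.097,0,0,0,1],[-0.003,-0.008,0.097,0,0,0,1]]}}

```text
clock: 3.2
position: [0.6338, -0.1599, 0.0446]
tool_rot: [3.141, -0.001, -3.022]
force: [-0.2, -0.8, -0.3]
grip_width: 0.0002
finger_force: 0.0
```

{"name": "play_rows", "arguments": {"deltas": [[0,0.01,0,0,0,0,1],[0,0.015,0,0,0,0,1],[0,0.02,0,0,0,0,1],[0,0.025,0,0,0,0,1],[0,0.03,0,0,0,0,1],[0,0.035,0,0,0,0,1]]}}

```text
clock: 3.8
position: [0.6319, -0.1423, 0.0448]
tool_rot: [-3.142, 0.0, -3.021]
force: [-0.2, -1.5, -0.8]
grip_width: 0.0001
finger_force: 0.8
```

```bash
python3 -c "
from h import *
plan(.036,-.0895,.044)"
```

```text
now vise [ 0.036  -0.1038] 0.0448 clk 3.8 F [-0.2 -1.5 -0.8] w 9.694797997551777e-05 
delta [0.0001 0.0285 0.0017] turn [-0.      0.     -0.0004]
```

{"name": "play_rows", "arguments": {"deltas": [[0,0.004,0,0,0,0,1],[0,0.008,0,0,0,0,1],[0,0.012,0,0,0,0,1],[0,0.016,0,0,0,0,1],[0,0.02,0,0,0,0,1],[0,0.024,0,0,0,0,1],[0,0.026,0,0,0,0,1],[0,0.026,0,0,0,0,1]]}}

```text
clock: 4.6
position: [0.6303, -0.1293, 0.0448]
tool_rot: [3.141, -0.0, -3.021]
force: [0.4, -0.2, 0.9]
grip_width: 0.0
finger_force: 0.2
```

Run:
```python
from h import *
plan(.036,-.089,.044)
a=grab_frame('top')[:,:,::-1][150:270,220:340];b=grab_frame('side')[:,:,::-1][170:260,230:350]
cv2.imwrite('pics/c3.png',np.hstack([cv2.resize(a,(400,400),interpolation=2),cv2.resize(b,(400,300),interpolation=2)[:,:] if 0 else cv2.resize(b,(400,400),interpolation=2)]))
for n,x,y in(('top',.036,.075),('side',.036,.075),('top',-.036,.075),('side',-.036,-.075)):
    print(n,x,y,proj(n,np.r_[O+V.T@[x,y],.055]))
```

```text
now vise [ 0.036  -0.0907] 0.0448 clk 4.6 F [ 0.4 -0.2  0.9] w 2.1362299943677744e-05 
delta [0.0001 0.0034 0.0015] turn [ 0.0001 -0.     -0.0003]
top 0.036 0.075 [248.17167236 207.89412519]
side 0.036 0.075 [280.8297936 190.7095537]
top -0.036 0.075 [250.88145599 234.89515583]
side -0.036 -0.075 [279.46401412 234.18051049]
```

View pics/c3.png

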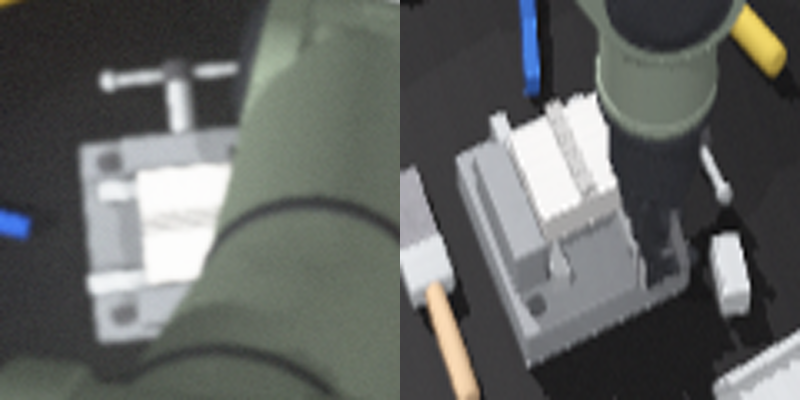

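The top view shows the far bar's left end at about column 249, against a target of 248. It needs 1 to 2 mm more, then I'll retreat and lift.

{"name": "play_rows", "arguments": {"deltas": [[0,0.003,0,0,0,0,1],[0,0.004,0,0,0,0,1],[0,0.004,0,0,0,0,1],[0,-0.02,0,0,0,0,1],[0,-0.04,0,0,0,0,1],[0,-0.05,-0.06,0,0,0,1],[0,-0.05,-0.14,0,0,0,1],[0,-0.05,-0.22,0,0,0,1],[0,-0.05,-0.26,0,0,0,1],[0,-0.05,-0.26,0,0,0,1]]}}

```text
clock: 5.7
position: [0.6347, -0.156, 0.1782]
tool_rot: [-3.14, 0.005, -3.023]
force: [0.2, 1.1, -0.7]
grip_width: 0.0001
finger_force: 0.0
```

```bash
python3 -c "
from h import *
plan(-.035,.119,.17)"
```

```text
now vise [ 0.0371 -0.1178] 0.1782 clk 5.7 F [ 0.2  1.1 -0.7] w 8.384154109652105e-05 
delta [0.1453 0.4733 0.0149] turn [-0.0008  0.0023 -0.001 ]
```

{"name": "play_rows", "arguments": {"deltas": [[0.02,0.08,0,0,0,0,1],[0.05,0.16,0,0,0,0,1],[0.07,0.24,0,0,0,0,1],[0.1,0.32,0,0,0,0,1],[0.12,0.4,0,0,0,0,1],[0.144,0.47,0,0,0,0,1],[0.144,0.473,0,0,0,0,1],[0.144,0.473,0.06,0,0,0,1],[0.144,0.473,0.12,0,0,0,1],[0.144,0.473,0.12,0,0,0,1]]}}

```text
clock: 6.7
position: [0.5318, 0.0705, 0.1116]
tool_rot: [-3.141, -0.005, -3.022]
force: [-1.0, 0.5, 0.5]
grip_width: 0.0001
finger_force: 0.0
```

Run:
```python
from h import *
plan(-.035,.119,.044)
a=grab_frame('top')[:,:,::-1][150:270,220:340];b=grab_frame('side')[:,:,::-1][170:260,230:350]
cv2.imwrite('pics/c4.png',np.hstack([cv2.resize(a,(400,400),interpolation=2),cv2.resize(b,(400,400),interpolation=2)]))
for n,x,y in(('top',.036,-.075),('side',.036,-.075)):
    print(n,x,y,proj(n,np.r_[O+V.T@[x,y],.055]))
```

```text
now vise [-0.0376  0.1196] 0.1116 clk 6.7 F [-1.   0.5  0.5] w 6.734166028562794e-05 
delta [-0.006  -0.001   0.1352] turn [-0.0005 -0.0026 -0.0008]
top 0.036 -0.075 [304.50274384 201.87084592]
side 0.036 -0.075 [301.83097344 225.88154369]
```

View pics/c4.png

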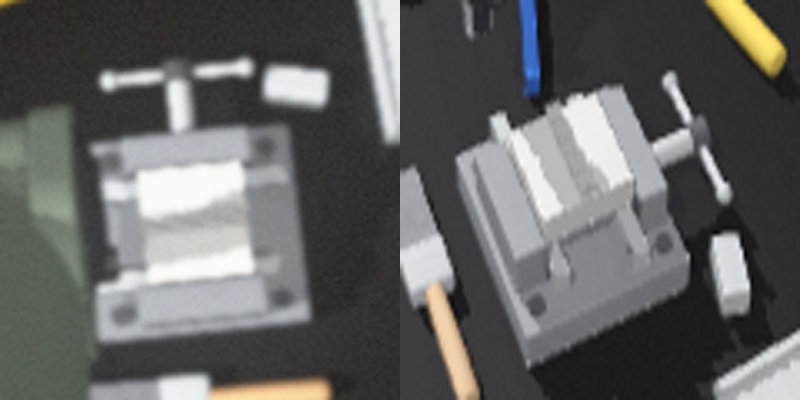

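The far bar's ends appear at columns 250 and 306, so it is probably still 2 to 4 mm to the -y side. I'll measure it with edge profiles.

```bash
cat >> h.py <<'E'
def ends(img,n,x,sgn):
    "position of strongest bright->dark drop outward along bar's top line in vise y"
    g=cv2.GaussianBlur(cv2.cvtColor(img,cv2.COLOR_RGB2GRAY),(0,0),.8).astype(np.float32); ys=np.arange(.052,.112,.0005)
    out=0
    for dx in(-.003,0,.003):
        P=np.array([proj(n,np.r_[O+V.T@[x+dx,sgn*y],.055]) for y in ys],np.float32)
        out=out+cv2.remap(g,P[:,0],P[:,1],cv2.INTER_LINEAR)[:,0] if 0 else out+cv2.remap(g,P[None,:,0].copy(),P[None,:,1].copy(),cv2.INTER_LINEAR)[0]
    d=np.gradient(out/3); i=np.argsort(d)[:1][0]; return round(sgn*ys[i],4),round(float(d[i]),1)
E
python3 - <<'E'
from h import *
for f in('0','now'):
    for n in('top','side'):
        im=cv2.imread(f'pics/{n}0.png')[:,:,::-1].copy() if f=='0' else np.ascontiguousarray(grab_frame(n))
        for x in(.036,-.035): print(f,n,x,ends(im,n,x,1),ends(im,n,x,-1))
E
```

```text
0 top 0.036 (np.float64(0.084), -7.2) (np.float64(-0.094), -8.6)
0 top -0.035 (np.float64(0.089), -9.4) (np.float64(-0.082), -4.7)
0 side 0.036 (np.float64(0.0675), -9.7) (np.float64(-0.0935), -4.2)
0 side -0.035 (np.float64(0.086), -8.1) (np.float64(-0.0645), -1.5)
now top 0.036 (np.float64(0.0685), -9.1) (np.float64(-0.083), -5.0)
now top -0.035 (np.float64(0.0815), -5.6) (np.float64(-0.082), -4.7)
now side 0.036 (np.float64(0.072), -7.9) (np.float64(-0.077), -1.5)
now side -0.035 (np.float64(0.086), -8.0) (np.float64(-0.0645), -1.5)
```

Run:
```python
from h import *
ys=np.arange(.050,.104,.003)
print((ys*1000).astype(int))
for n in('top','side'):
  for f in('0','now'):
    im=cv2.imread(f'pics/{n}0.png')[:,:,::-1].copy() if f=='0' else np.ascontiguousarray(grab_frame(n))
    g=cv2.cvtColor(im,cv2.COLOR_RGB2GRAY)
    for x,s in((.036,1),(.036,-1),(-.035,-1),(-.035,1)):
        P=np.array([proj(n,np.r_[O+V.T@[x,s*y],.055]) for y in ys],np.float32)
        print(n,f,x,s,cv2.remap(g,P[None,:,0].copy(),P[None,:,1].copy(),cv2.INTER_LINEAR)[0])
```

```text
[ 50  53  56  59  62  65  68  71  74  77  80  83  86  89  92  95  98 101]
top 0 0.036 1 [220 228 228 205 177 175 183 185 185 182 174 140  89  63  54  56  56  55]
top 0 0.036 -1 [172 173 172 172 173 173 172 175 173 173 175 190 211 203 145  81  56  56]
top 0 -0.035 -1 [171 172 173 170 162 145 138 135 134 132 121  92  62  52  49  50  48  49]
top 0 -0.035 1 [224 229 233 237 239 238 237 237 237 238 236 229 192 123  73  57  57  58]
top now 0.036 1 [222 230 235 236 235 226 187 123  73  56  57  60  62  73  95 122 140 147]
top now 0.036 -1 [176 174 172 172 171 170 172 174 173 155 127  93  65  51  49  51  52  51]
top now -0.035 -1 [172 173 173 170 163 143 136 134 134 132 120  88  60  51  52  48  48  48]
top now -0.035 1 [225 228 233 236 232 223 209 203 202 197 160 111  83  88 106 110 101  94]
side 0 0.036 1 [240 240 239 238 232 213 117  62  52  52  52  53  53  54  53  52  52  52]
side 0 0.036 -1 [166 167 167 167 166 166 167 166 166 167 166 166 191 203 182 144 140 135]
side 0 -0.035 -1 [166 166 166 166 161 153 145 141 140 137 135 135 134 135 135 135 134 121]
side 0 -0.035 1 [177 185 205 207 202 213 220 220 219 219 218 207 153  73  57  55  55  56]
side now 0.036 1 [240 240 239 238 238 233 213 177 124  67  52  53  52  50  47  47  47  46]
side now 0.036 -1 [166 166 166 166 166 166 166 166 166 161 148 144 145 140 131 129 124 116]
side now -0.035 -1 [166 166 166 166 161 153 145 141 139 136 134 135 134 134 134 134 132 119]
side now -0.035 1 [177 184 204 206 201 212 219 220 219 219 217 207 153  74  58  55  54  56]
```

Both views put the far bar's right end at about -78.5 mm, so its centre is at -3.5 mm and the finger half-thickness is about 10.5 mm. I'll push the near bar first, then correct the far one.

{"name": "play_rows", "arguments": {"deltas": [[-0.005,0,0.06,0,0,0,1],[-0.005,0,0.12,0,0,0,1],[-0.005,0,0.134,0,0,0,1],[-0.005,0,0.134,0,0,0,1],[-0.005,-0.03,0.134,0,0,0,1],[-0.005,-0.036,0.134,0,0,0,1],[-0.005,-0.042,0.134,0,0,0,1],[-0.005,-0.048,0.134,0,0,0,1],[-0.005,-0.052,0.134,0,0,0,1],[-0.005,-0.056,0.134,0,0,0,1]]}}

```text
clock: 8.0
position: [0.5399, 0.0452, 0.0484]
tool_rot: [3.141, 0.001, -3.021]
force: [-0.6, 5.7, 7.5]
grip_width: -0.0001
finger_force: 4.0
```

```bash
python3 -c "
from h import *
plan(-.035,.0855,.044)"
```

```text
now vise [-0.0327  0.0935] 0.0484 clk 8.0 F [-0.6  5.7  7.5] w -8.784054957045391e-05 
delta [ 0.0047 -0.0159  0.0088] turn [ 0.0005  0.0006 -0.    ]
```

Unexpected forces: 5.7 N along y and 7.5 N up, with z 4 mm high. I'll back off slightly and look.

{"name": "play_rows", "arguments": {"deltas": [[0,0.01,-0.01,0,0,0,1],[0,0.016,-0.01,0,0,0,1],[0,0.016,-0.01,0,0,0,1]]}}

```text
clock: 8.3
position: [0.5383, 0.053, 0.0529]
tool_rot: [3.141, 0.0, -3.021]
force: [-0.4, 0.0, 0.4]
grip_width: 0.0001
finger_force: 0.0
```

Run:
```python
from h import *
plan(-.035,.0855,.044)
a=grab_frame('top')[:,:,::-1][180:260,230:310];b=grab_frame('side')[:,:,::-1][170:250,230:310]
cv2.imwrite('pics/c5.png',np.hstack([cv2.resize(a,(400,400),interpolation=2),cv2.resize(b,(400,400),interpolation=2)]))
g=cv2.cvtColor(np.ascontiguousarray(grab_frame('side')),cv2.COLOR_RGB2GRAY);ys=np.arange(.050,.104,.003)
P=np.array([proj('side',np.r_[O+V.T@[-.035,-y],.055]) for y in ys],np.float32)
print(cv2.remap(g,P[None,:,0].copy(),P[None,:,1].copy(),cv2.INTER_LINEAR)[0])
```

```text
now vise [-0.0333  0.1014] 0.0529 clk 8.3 F [-0.4  0.   0.4] w 5.587464412651971e-05 
delta [ 0.0035 -0.0318  0.0179] turn [0.0001 0.0001 0.    ]
[173 173 173 173 173 172 154 144 147 144 142 142 141 140 141 141 139 126]
```

View pics/c5.png

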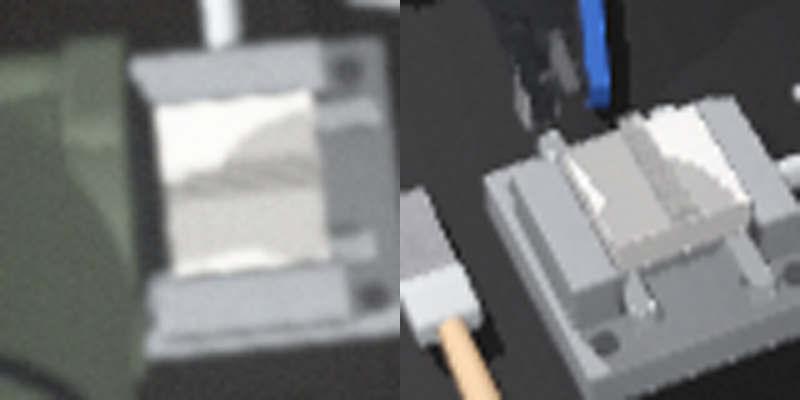

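The side profile shows the near bar's right end moved from -64 to -68 mm, so its centre is at about +7 mm and the contact works. I'll continue slowly and a little higher.

{"name": "play_rows", "arguments": {"deltas": [[0,0,0.005,0,0,0,1],[0,0,0.011,0,0,0,1],[0,0,0.011,0,0,0,1],[0,-0.01,0.011,0,0,0,1],[0,-0.014,0.011,0,0,0,1],[0,-0.018,0.011,0,0,0,1],[0,-0.021,0.011,0,0,0,1],[0,-0.024,0.011,0,0,0,1]]}}

```text
clock: 9.25
position: [0.5399, 0.0402, 0.0473]
tool_rot: [3.142, 0.0, -3.022]
force: [-0.1, 1.3, -0.2]
grip_width: 0.0
finger_force: 0.5
```

```bash
cat >> h.py <<'E'
def prof(n,x,s,z=.055):
    g=cv2.cvtColor(np.ascontiguousarray(grab_frame(n)),cv2.COLOR_RGB2GRAY);ys=np.arange(.050,.104,.003)
    P=np.array([proj(n,np.r_[O+V.T@[x,s*y],z]) for y in ys],np.float32)
    print(n,x,s,cv2.remap(g,P[None,:,0].copy(),P[None,:,1].copy(),cv2.INTER_LINEAR)[0])
E
python3 -c "
from h import *
plan(-.035,.0855,.044); prof('side',-.035,-1); prof('top',-.035,-1); prof('side',.036,-1); prof('top',.036,-1)"
```

```text
now vise [-0.0333  0.0885] 0.0473 clk 9.25 F [-0.1  1.3 -0.2] w 3.2775042546353095e-05 
delta [ 0.0034 -0.006   0.0067] turn [ 0.      0.0001 -0.0005]
side -0.035 -1 [173 173 173 173 173 185 188 210 191 157 145 146 143 140 141 141 140 126]
top -0.035 -1 [174 176 175 178 185 191 191 185 168 143 122  91  59  46  44  45  45  44]
side 0.036 -1 [173 173 173 173 173 173 173 173 174 168 154 151 152 147 137 137 131 122]
top 0.036 -1 [178 176 176 176 175 174 174 175 173 157 127  95  66  52  50  46  47  50]
```

{"name": "play_rows", "arguments": {"deltas": [[0,0.02,0,0,0,0,1],[0,0.04,0,0,0,0,1],[0,0.06,-0.06,0,0,0,1],[0,0.06,-0.14,0,0,0,1],[0,0.06,-0.22,0,0,0,1],[0,0.14,-0.3,0,0,0,1],[0,0.22,-0.3,0,0,0,1],[0,0.3,-0.3,0,0,0,1],[0,0.3,-0.3,0,0,0,1]]}}

```text
clock: 10.35
position: [0.5202, 0.1962, 0.1974]
tool_rot: [3.139, 0.0, -3.013]
force: [-0.2, -1.0, -0.6]
grip_width: -0.0001
finger_force: 0.0
```

Run:
```python
from h import *
plan(.036,-.119,.2); prof('side',-.035,-1); prof('side',-.035,1);prof('top',-.035,-1); prof('top',-.035,1);prof('side',.036,-1); prof('top',.036,-1); prof('top',.036,1)
a=grab_frame('top')[:,:,::-1][190:250,235:320]
cv2.imwrite('pics/c6.png',cv2.resize(a,(765,540),interpolation=2))
for x,y in((.036,.075),(.036,-.075),(-.035,.075),(-.035,-.075)): print((proj('top',np.r_[O+V.T@[x,y],.055])-[234.5,189.5])*9)
```

```text
now vise [-0.034   0.2458] 0.1974 clk 10.35 F [-0.2 -1.  -0.6] w -0.00010811510790119799 
delta [-0.1348 -0.7305 -0.007 ] turn [0.0013 0.0001 0.0034]
side -0.035 -1 [166 166 166 165 166 177 182 203 186 155 140 140 136 134 134 134 132 119]
side -0.035 1 [177 184 203 206 200 211 216 203 157 100  55  56  56  55  55  55  55  55]
top -0.035 -1 [173 175 173 176 183 190 189 183 166 140 120  91  60  48  47  46  46  45]
top -0.035 1 [225 229 235 238 239 238 238 235 224 195 172 147 102  67  54  55  56  57]
side 0.036 -1 [165 166 166 165 165 165 165 165 166 160 147 144 145 139 130 130 124 115]
top 0.036 -1 [175 172 173 172 171 171 173 173 172 153 125  93  63  51  50  47  46  47]
top 0.036 1 [222 230 235 237 236 235 233 226 204 180 165 137  92  58  51  53  54  54]
[123.04505125 165.54712668]
[630.0246946  111.33761332]
[147.09106454 405.14822791]
[658.93571103 349.59365853]
```

View pics/c6.png

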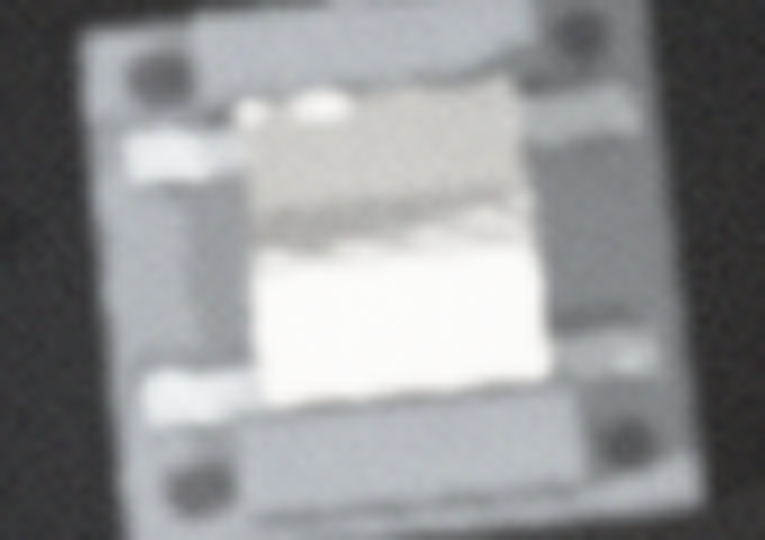

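The bars' ends are at (124/641) for the far one and (142/659) for the near one, against targets of (123/630) and (147/659). Their centres are about -2 mm and +1 mm, both inside 6 mm. The heat-sink shoulders come next.

```bash
python3 -c "
from h import *
plan(-.024,0,.11)"
```

```text
now vise [-0.0331  0.2378] 0.1973 clk 10.75 F [0.1 0.2 0.7] w 0.00010738526202162371 
delta [-0.0193 -0.4755  0.1746] turn [-0.0001 -0.     -0.0011]
```

{"name": "play_rows", "arguments": {"deltas": [[-0.01,-0.09,0,0,0,0,1],[-0.019,-0.18,0,0,0,0,1],[-0.019,-0.27,0,0,0,0,1],[-0.019,-0.36,0,0,0,0,1],[-0.019,-0.44,0,0,0,0,1],[-0.019,-0.475,0.02,0,0,0,1],[-0.019,-0.475,0.09,0,0,0,1],[-0.019,-0.475,0.15,0,0,0,1],[-0.019,-0.475,0.174,0,0,0,1],[-0.019,-0.475,0.174,0,0,0,1]]}}

```text
clock: 11.75
position: [0.559, -0.0457, 0.1092]
tool_rot: [3.141, -0.002, -3.022]
force: [-0.0, 0.1, 0.4]
grip_width: 0.0001
finger_force: 0.0
```

{"name": "play_rows", "arguments": {"deltas": [[0,0,0.006,0,0,0,1],[0,0,0.012,0,0,0,1],[0,0,0.018,0,0,0,1],[0,0,0.022,0,0,0,1],[0,0,0.026,0,0,0,1],[0,0,0.029,0,0,0,1],[0,0,0.032,0,0,0,1],[0,0,0.032,0,0,0,1]]}}

```text
clock: 12.55
position: [0.5597, -0.0454, 0.0941]
tool_rot: [3.142, -0.0, -3.021]
force: [-0.5, 0.7, 0.7]
grip_width: 0.0003
finger_force: 0.0
```

```bash
python3 -c "
from h import *
plan(-.024,0,.09)"
```

```text
now vise [-0.024   0.0011] 0.0941 clk 12.55 F [-0.5  0.7  0.7] w 0.00034703833293434424 
delta [ 0.     -0.0023  0.0082] turn [ 0.     -0.0001 -0.0004]
```

{"name": "play_rows", "arguments": {"deltas": [[0,0,0.002,0,0,0,1],[0,0,0.004,0,0,0,1],[0,0,0.006,0,0,0,1],[0,0,0.008,0,0,0,1],[0,0,0.008,0,0,0,1]]}}

```text
clock: 13.05
position: [0.5597, -0.0454, 0.0901]
tool_rot: [-3.142, -0.0, -3.021]
force: [-0.3, -0.1, 0.2]
grip_width: -0.0003
finger_force: 0.0
```

{"name": "play_rows", "arguments": {"deltas": [[0,0,0.001,0,0,0,1],[0,0,0.002,0,0,0,1],[0,0,0.003,0,0,0,1],[0,0,0.004,0,0,0,1],[0,0,0.004,0,0,0,1]]}}

```text
clock: 13.55
position: [0.5597, -0.0454, 0.0883]
tool_rot: [-3.142, 0.0, -3.021]
force: [0.0, 0.2, 1.3]
grip_width: 0.0001
finger_force: 0.8
```

Contact at about z 0.0883. I'll press on about 2 mm, then switch sides.

{"name": "play_rows", "arguments": {"deltas": [[0,0,0.001,0,0,0,1],[0,0,0.002,0,0,0,1],[0,0,0.003,0,0,0,1],[0,0,0.004,0,0,0,1],[0,0,0.004,0,0,0,1],[0,0,0.004,0,0,0,1]]}}

```text
clock: 14.15
position: [0.5597, -0.0454, 0.0862]
tool_rot: [-3.142, -0.0, -3.021]
force: [0.7, -0.3, 1.3]
grip_width: -0.0
finger_force: 0.3
```

{"name": "play_rows", "arguments": {"deltas": [[0,0,-0.02,0,0,0,1],[0,0,-0.06,0,0,0,1],[-0.03,0,-0.07,0,0,0,1],[-0.07,0,-0.07,0,0,0,1],[-0.097,0,-0.07,0,0,0,1],[-0.097,0,-0.04,0,0,0,1],[-0.097,0,-0.022,0,0,0,1],[-0.097,0,-0.022,0,0,0,1]]}}

```text
clock: 14.95
position: [0.6062, -0.0397, 0.0956]
tool_rot: [3.141, -0.003, -3.022]
force: [0.1, -0.3, 0.4]
grip_width: 0.0001
finger_force: 0.0
```

```bash
python3 -c "
from h import *
plan(.024,0,.09)"
```

```text
now vise [0.0229 0.0011] 0.0956 clk 14.95 F [ 0.1 -0.3  0.4] w 5.287447511322521e-05 
delta [-0.0022 -0.0022  0.0112] turn [ 0.0001 -0.0015 -0.0005]
```

{"name": "play_rows", "arguments": {"deltas": [[0,0,0.001,0,0,0,1],[0,0,0.002,0,0,0,1],[0,0,0.003,0,0,0,1],[0,0,0.004,0,0,0,1],[0,0,0.005,0,0,0,1],[0,0,0.006,0,0,0,1],[0,0,0.007,0,0,0,1],[0,0,0.008,0,0,0,1],[0,0,0.009,0,0,0,1],[0,0,0.009,0,0,0,1]]}}

```text
clock: 15.95
position: [0.6078, -0.0396, 0.0927]
tool_rot: [3.142, -0.0, -3.021]
force: [0.8, 0.9, -0.1]
grip_width: -0.0
finger_force: 0.0
```

{"name": "play_rows", "arguments": {"deltas": [[0,0,0.001,0,0,0,1],[0,0,0.002,0,0,0,1],[0,0,0.003,0,0,0,1],[0,0,0.004,0,0,0,1],[0,0,0.005,0,0,0,1],[0,0,0.006,0,0,0,1],[0,0,0.006,0,0,0,1]]}}

```text
clock: 16.65
position: [0.6079, -0.0396, 0.0897]
tool_rot: [-3.142, -0.0, -3.022]
force: [-0.1, -0.7, 0.4]
grip_width: -0.0002
finger_force: 0.0
```

```bash
python3 -c "
from h import *
plan(.024,0,.085)"
```

```text
now vise [0.0246 0.001 ] 0.0897 clk 16.65 F [-0.1 -0.7  0.4] w -0.00020443537311636584 
delta [ 0.0012 -0.002   0.0094] turn [-0.     -0.     -0.0004]
```

{"name": "play_rows", "arguments": {"deltas": [[0,0,0.001,0,0,0,1],[0,0,0.002,0,0,0,1],[0,0,0.003,0,0,0,1],[0,0,0.004,0,0,0,1],[0,0,0.005,0,0,0,1],[0,0,0.006,0,0,0,1],[0,0,0.006,0,0,0,1]]}}

```text
clock: 17.35
position: [0.6079, -0.0396, 0.0868]
tool_rot: [-3.142, 0.0, -3.021]
force: [-0.5, -0.1, 1.3]
grip_width: 0.0
finger_force: 0.4
```

{"name": "play_rows", "arguments": {"deltas": [[0,0,0.001,0,0,0,1],[0,0,0.002,0,0,0,1],[0,0,0.003,0,0,0,1],[0,0,0.004,0,0,0,1],[0,0,0.004,0,0,0,1]]}}

```text
clock: 17.85
position: [0.6079, -0.0396, 0.0847]
tool_rot: [-3.142, 0.0, -3.021]
force: [1.1, -0.0, 1.2]
grip_width: -0.0002
finger_force: 0.8
```

{"name": "play_rows", "arguments": {"deltas": [[0,0,-0.02,0,0,0,1],[0,0,-0.06,0,0,0,1],[0.03,0,-0.07,0,0,0,1],[0.07,0,-0.07,0,0,0,1],[0.097,0,-0.07,0,0,0,1],[0.097,0,-0.04,0,0,0,1],[0.097,0,-0.012,0,0,0,1],[0.097,0,-0.012,0,0,0,1]]}}

```text
clock: 18.65
position: [0.559, -0.0452, 0.0894]
tool_rot: [3.141, -0.002, -3.021]
force: [-0.1, -0.4, -0.9]
grip_width: 0.0002
finger_force: 0.0
```

{"name": "play_rows", "arguments": {"deltas": [[0,0,0.001,0,0,0,1],[0,0,0.002,0,0,0,1],[0,0,0.003,0,0,0,1],[0,0,0.004,0,0,0,1],[0,0,0.005,0,0,0,1],[0,0,0.006,0,0,0,1],[0,0,0.007,0,0,0,1],[0,0,0.008,0,0,0,1],[0,0,0.009,0,0,0,1],[0,0,0.009,0,0,0,1]]}}

```text
clock: 19.65
position: [0.5597, -0.0454, 0.0862]
tool_rot: [-3.142, -0.0, -3.021]
force: [0.0, 0.0, -0.1]
grip_width: -0.0001
finger_force: 0.0
```

{"name": "play_rows", "arguments": {"deltas": [[0,0,0.001,0,0,0,1],[0,0,0.002,0,0,0,1],[0,0,0.003,0,0,0,1],[0,0,0.004,0,0,0,1],[0,0,0.004,0,0,0,1]]}}

```text
clock: 20.15
position: [0.5597, -0.0454, 0.0842]
tool_rot: [-3.142, -0.0, -3.021]
force: [-0.2, 0.1, 1.3]
grip_width: -0.0001
finger_force: 0.0
```

{"name": "play_rows", "arguments": {"deltas": [[0,0,0.001,0,0,0,1],[0,0,0.002,0,0,0,1],[0,0,0.003,0,0,0,1],[0,0,0.003,0,0,0,1]]}}

```text
clock: 20.55
position: [0.56, -0.0454, 0.0831]
tool_rot: [-3.142, 0.001, -3.022]
force: [-1.6, 0.2, 7.8]
grip_width: 0.0002
finger_force: 3.8
```

The near side is resting on its parallel. Now the far side.

{"name": "play_rows", "arguments": {"deltas": [[0,0,-0.02,0,0,0,1],[0,0,-0.06,0,0,0,1],[-0.03,0,-0.07,0,0,0,1],[-0.07,0,-0.07,0,0,0,1],[-0.097,0,-0.07,0,0,0,1],[-0.097,0,-0.04,0,0,0,1],[-0.097,0,-0.01,0,0,0,1],[-0.097,0,-0.01,0,0,0,1]]}}

```text
clock: 21.35
position: [0.6057, -0.0397, 0.0852]
tool_rot: [3.141, -0.004, -3.022]
force: [-1.0, 0.2, 0.7]
grip_width: -0.0001
finger_force: 0.0
```

{"name": "play_rows", "arguments": {"deltas": [[0,0,0.001,0,0,0,1],[0,0,0.002,0,0,0,1],[0,0,0.003,0,0,0,1],[0,0,0.004,0,0,0,1],[0,0,0.005,0,0,0,1],[0,0,0.006,0,0,0,1],[0,0,0.007,0,0,0,1],[0,0,0.007,0,0,0,1]]}}

```text
clock: 22.15
position: [0.6079, -0.0396, 0.0842]
tool_rot: [-3.142, -0.0, -3.021]
force: [-0.7, 0.8, 0.1]
grip_width: -0.0003
finger_force: 0.0
```

{"name": "play_rows", "arguments": {"deltas": [[0,0,0.001,0,0,0,1],[0,0,0.002,0,0,0,1],[0,0,0.003,0,0,0,1],[0,0,0.003,0,0,0,1]]}}

```text
clock: 22.55
position: [0.608, -0.0396, 0.0831]
tool_rot: [3.142, 0.0, -3.022]
force: [-1.8, 0.2, 7.1]
grip_width: -0.0003
finger_force: 3.5
```

Both sides now stop at 0.083, which is level. Now the slow firm press.

{"name": "play_rows", "arguments": {"deltas": [[0,0,0.001,0,0,0,1],[0,0,0.001,0,0,0,1],[0,0,0.002,0,0,0,1],[0,0,0.002,0,0,0,1]]}}

```text
clock: 22.95
position: [0.608, -0.0396, 0.083]
tool_rot: [3.141, 0.001, -3.022]
force: [-7.7, 1.2, 21.3]
grip_width: 0.0
finger_force: 11.8
```

{"name": "play_rows", "arguments": {"deltas": [[0,0,0.0005,0,0,0,1],[0,0,0.001,0,0,0,1],[0,0,0.001,0,0,0,1]]}}

```text
clock: 23.25
position: [0.6081, -0.0396, 0.083]
tool_rot: [3.141, 0.001, -3.022]
force: [-11.5, 0.6, 31.7]
grip_width: 0.0001
finger_force: 15.9
```

{"name": "play_rows", "arguments": {"deltas": [[0,0,-0.02,0,0,0,1],[0,0,-0.06,0,0,0,1],[0.03,0,-0.07,0,0,0,1],[0.07,0,-0.07,0,0,0,1],[0.097,0,-0.07,0,0,0,1],[0.097,0,-0.04,0,0,0,1],[0.097,0,-0.014,0,0,0,1],[0.097,0,-0.014,0,0,0,1]]}}

```text
clock: 24.05
position: [0.559, -0.0453, 0.0867]
tool_rot: [3.141, -0.002, -3.021]
force: [-0.0, 0.4, 0.1]
grip_width: -0.0003
finger_force: 0.0
```

{"name": "play_rows", "arguments": {"deltas": [[0,0,0.001,0,0,0,1],[0,0,0.002,0,0,0,1],[0,0,0.003,0,0,0,1],[0,0,0.004,0,0,0,1],[0,0,0.005,0,0,0,1],[0,0,0.006,0,0,0,1],[0,0,0.007,0,0,0,1],[0,0,0.007,0,0,0,1]]}}

```text
clock: 24.85
position: [0.5597, -0.0454, 0.0847]
tool_rot: [-3.142, -0.0, -3.021]
force: [-0.4, -0.5, 0.4]
grip_width: -0.0004
finger_force: 0.0
```

{"name": "play_rows", "arguments": {"deltas": [[0,0,0.001,0,0,0,1],[0,0,0.002,0,0,0,1],[0,0,0.003,0,0,0,1],[0,0,0.004,0,0,0,1],[0,0,0.004,0,0,0,1]]}}

```text
clock: 25.35
position: [0.5598, -0.0454, 0.0831]
tool_rot: [3.142, 0.0, -3.022]
force: [-2.6, -0.1, 8.2]
grip_width: 0.0001
finger_force: 3.9
```

{"name": "play_rows", "arguments": {"deltas": [[0,0,0.0005,0,0,0,1],[0,0,0.001,0,0,0,1],[0,0,0.0015,0,0,0,1],[0,0,0.0015,0,0,0,1]]}}

```text
clock: 25.75
position: [0.5598, -0.0454, 0.083]
tool_rot: [3.141, 0.0, -3.022]
force: [-7.4, 1.6, 22.7]
grip_width: -0.0004
finger_force: 11.2
```

One last press on the far side, slightly further in, to confirm it no longer yields.

{"name": "play_rows", "arguments": {"deltas": [[0,0,-0.02,0,0,0,1],[0,0,-0.06,0,0,0,1],[-0.03,0,-0.07,0,0,0,1],[-0.07,0,-0.07,0,0,0,1],[-0.092,0,-0.07,0,0,0,1],[-0.092,0,-0.04,0,0,0,1],[-0.092,0,-0.01,0,0,0,1],[-0.092,0,-0.01,0,0,0,1]]}}

```text
clock: 26.55
position: [0.6035, -0.04, 0.0843]
tool_rot: [3.141, -0.004, -3.022]
force: [-0.2, -0.2, 0.5]
grip_width: -0.0003
finger_force: 0.0
```

{"name": "play_rows", "arguments": {"deltas": [[0,0,0.001,0,0,0,1],[0,0,0.002,0,0,0,1],[0,0,0.003,0,0,0,1],[0,0,0.004,0,0,0,1],[0,0,0.005,0,0,0,1],[0,0,0.006,0,0,0,1],[0,0,0.007,0,0,0,1],[0,0,0.007,0,0,0,1]]}}

```text
clock: 27.35
position: [0.6054, -0.0399, 0.0835]
tool_rot: [3.142, -0.0, -3.021]
force: [-0.0, -0.6, 0.1]
grip_width: 0.0001
finger_force: 0.0
```

{"name": "play_rows", "arguments": {"deltas": [[0,0,0.001,0,0,0,1],[0,0,0.002,0,0,0,1],[0,0,0.0025,0,0,0,1],[0,0,0.003,0,0,0,1],[0,0,0.0035,0,0,0,1],[0,0,0.0035,0,0,0,1],[0,0,0.0035,0,0,0,1]]}}

```text
clock: 28.05
position: [0.6055, -0.0399, 0.083]
tool_rot: [3.141, 0.001, -3.022]
force: [-7.2, 0.5, 23.3]
grip_width: 0.0007
finger_force: 11.7
```

{"name": "play_rows", "arguments": {"deltas": [[0,0,-0.03,0,0,0,1],[0,0,-0.1,0,0,0,1],[0,0,-0.18,0,0,0,1],[0,0.09,-0.25,0,0,0,1],[0,0.18,-0.25,0,0,0,1],[0,0.27,-0.25,0,0,0,1],[0,0.36,-0.25,0,0,0,1],[0,0.45,-0.25,0,0,0,1],[0,0.54,-0.25,0,0,0,1],[0,0.54,-0.25,0,0,0,1]]}}

```text
clock: 29.05
position: [0.5712, 0.2353, 0.2069]
tool_rot: [3.139, -0.0, -3.014]
force: [-0.7, -1.0, 0.2]
grip_width: 0.0003
finger_force: 0.0
```

Run:
```python
from h import *
for n in('side','top'):
  for x,s in((-.035,1),(-.035,-1),(.036,-1),(.036,1)): prof(n,x,s)
a=grab_frame('top')[:,:,::-1][190:250,235:320]; b=grab_frame('side')[:,:,::-1][180:250,235:335]
cv2.imwrite('pics/c7.png',np.hstack([cv2.resize(a,(400,400),interpolation=2),cv2.resize(b,(400,400),interpolation=2)]))
```

```text
side -0.035 1 [194 201 216 214 209 220 224 210 164 105  59  59  59  60  59  60  60  59]
side -0.035 -1 [173 173 173 173 173 184 188 210 194 163 147 146 143 141 141 141 140 126]
side 0.036 -1 [173 173 173 173 173 173 173 172 181 181 159 150 152 147 137 137 131 122]
side 0.036 1 [246 245 245 241 233 225 217 183 131  71  55  56  56  55  56  56  56  55]
top -0.035 1 [229 232 237 241 240 241 240 238 228 201 177 152 106  70  61  60  60  61]
top -0.035 -1 [177 179 180 182 188 195 193 186 169 146 125  93  68  54  51  52  52  51]
top 0.036 -1 [180 180 179 177 177 177 178 182 181 166 135 100  68  53  54  49  53  51]
top 0.036 1 [237 241 241 240 239 239 238 231 209 186 172 142  90  61  57  56  56  56]
```

View pics/c7.png

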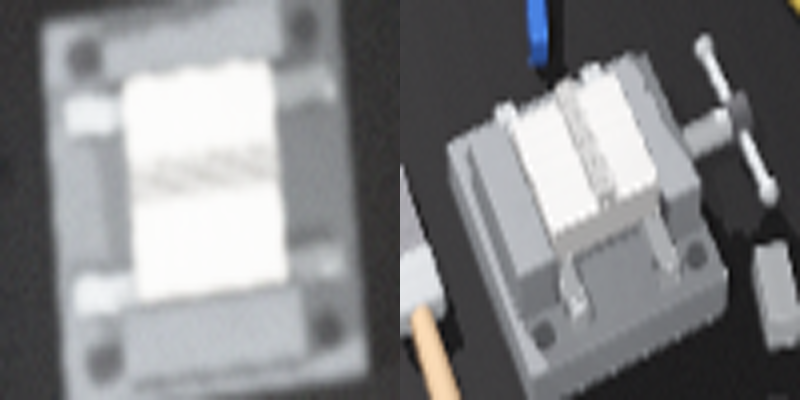

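The heat sink is down and level in both views, and the bars stick out evenly: left ends at (66,115) and (75,292), right ends at (333,88) and (343,258). I'll hand it in.

```bash
python3 -c "
from workcell import *
print(job_done())"
```

```text
the job is handed in; nothing more can be done
None
```

I handed in the job at about 29 s with no verdict returned: both parallels measured within about 2 mm of centre, and the heat sink sat at seated height and level (83 mm at both shoulders), held under a final 23 N press; I did not push the parallels again to check that they are pinned.

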